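# Sort the weights, ring cutter and fuse tin back into their trays

## Robot

A 6-joint arm with a two-finger parallel gripper is mounted at the origin on a cart in front of the work surface, level with it; the furniture and walls round the work are solid. World frame = base frame: x ahead of the robot, y to its left, z up, the work surface at z = 0. Lengths are in m, angles in rad, forces in N, time in s.
With the tool pointing down it reaches from about 0.325 to 0.9 m from the base axis. Payload 3.5 kg.
Tool frame: the origin (TCP) lies at the very end of the fingers, on their centre line; the grasp point (between the pads) lies 19 mm behind it; z points along the fingers, y is the line along which they close (so a half turn about z gives the same grasp; the last joint's range is limited). The gripper opens to 85 mm and grips with 20 to 120 N. Pads are 22 mm wide; open, the fingers measure 114 mm over their backs; the gripper's body (76 mm by 85 mm) begins 54 mm behind the grasp point. The pads swing forward as they close: fully open they stand 13 mm farther back than shut.
Start: joints at [1.138, 0.276, -0.026, 1.268, 0, 1.467], TCP at [0.202, 0.591, 0.231] pointing down, gripper open.
Joint ranges: [-3.12, 3.12], [-0.85, 1.88], [-1.08, 1.24], [-1.95, 2.15], [-1.57, 1.53], [-3.14, 3.14]. Speed limits (rad/s): [2.57, 2.57, 3.14, 3.14, 3.14, 3.14].

## Interface

Orientations are given as [roll, pitch, yaw] about the fixed x, y, z axes, in that order (R = Rz(yaw) Ry(pitch) Rx(roll)).
In Python, from station import ctrl, cams, job gives the robot as it stands.
- The arm moves only by the shell command python3 -m inch FILE [FORCE], which reads ROWS from the file FILE. ROWS is a JSON list of rows, 1 to 12 of them, each an object with the fields finger_gap (the opening from 0.0 (shut) to 1.0 (fully open)), d (a list: dx, dy, dz in parts of the range, where 1.0 means 0.6 m), yaw (a turn about the tool's z in parts of the range, where 1.0 means 2 pi rad); a field left out counts as zero (the opening has to be given); each row is the pose to reach, as a shift and turn from the pose commanded when the command began, along the tool's axes at that moment; what a row does not reach only later rows make up. A row lasts 1/12 s, in which the tool goes at most 0.0417 m and 0.125 rad, less where a joint would pass 70% of its speed; a pose out of reach is approached as far as the arm can. The fingers move at their own pace and stop on an object; FORCE is the grip in N (left out, the last holds). Time passes only in rows, so rows that do not move let the fingers close. It prints the time, the measured TCP pose, the force, the opening and the grip force at its end. A shift or turn number past 1, either way, is cut back to 1. Input that does not fit is refused with a message, and nothing moves.
- ctrl.get_obs(): the state, without advancing time (a new reading comes with each control period).
- cams.read_camera(name): name is "scene" or "top" or "wrist"; returns (picture, depth): 400x640x3 uint8, red, green, blue; 400x640 float32, m along the optical axis (not along the pixel's ray), 0 where there is no reading.
- cams.get_calibration(name): a dict with "K" (3x3 intrinsics, pixels), "R" (3x3) and "t" (3): a world point X has camera coordinates R X + t; the wrist camera has in their place "hand_eye" (4x4, takes a point from camera to tool coordinates, whose origin is the TCP and whose axes are the flange's). Camera axes: x right, y down, z forward; pixel columns grow to the right and rows downward; lengths in m; the calibration is good to about 2 mm. The wrist camera is an equidistant fisheye: a pixel r from the principal point sees the ray r / f radians off the axis. A picture is of the moment at which its call begins: read the wrist's pose just before it. get_calibration takes no time and is no camera call.
- job.sign_off(): hands the job in; it is judged then, once.
The state is a dict: "t": time; "joint_positions": joint angles; "qvel": joint speeds; "effort": joint torques, N m; "tcp_pos": TCP position; "eef_rot": TCP orientation; "contact_force": force on the tool from outside, world axes, zero at the start; "moment": the same for the moment, N m; "finger_gap": opening from 0.0 (shut) to 1.0 (fully open); "finger_force": force on a finger pad.
Only numpy, scipy, OpenCV 4.12 (cv2) and the standard library are available. Lean on these libraries where they do the work, as an engineer would, in place of code of your own. Each camera call takes 0.05 s, during which the arm holds its last target. There are 200 camera calls.

## Task

Put the loose things back where they belong: the three calibration weights in the blue tray, the ring cutter in the yellow tray, and the green fuse tin in the red tray. In the blue tray the largest weight goes in the largest bay, the middle one in the middle bay and the smallest in the smallest bay; everything stands upright and flat on the floor of its bay, wholly inside the walls. Leave the petri dish and the timer where they are.

Things in the scene. Friction and masses are not known exactly. Their poses are not given: they have to be found in the camera images.
- big_weight: largest calibration weight: silvery steel, upright round body 38 mm across with a narrower head, 66 mm tall, 0.5 kg. Origin: centre of its underside, z up. Its straight body below about 40 mm grips well from any side.
- middle_weight: middle calibration weight: silvery steel, upright round body 29 mm across with a narrower head, 52 mm tall, 0.2 kg. Origin: centre of its underside, z up. Grip it from any side.
- small_weight: smallest calibration weight: brass-coloured, upright round body 23 mm across with a narrower head, 44 mm tall, 0.1 kg. Origin: centre of its underside, z up. Grip it from any side.
- ring_cutter: ring cutter: plain steel ring open at top and bottom, axis upright, 46 mm across, 29 mm high, 50 g. Origin: on its axis at the underside. Can be gripped across the outside.
- fuse_tin: flat dark green tin lying on its base: 44 mm along its own x, 64 mm along its own y, 20 mm high, 70 g; the lid does not come off. Origin: centre of its underside. Grip across the 44 mm.
- weight_tray: blue open tray fixed to the worktop, turned any way round: 153 mm (own x) by 61 mm (y), 11 mm high, walls, dividers and floor 3 mm thick. Three bays in a row along x, each 55 mm clear in y, centred on y = 0: largest, 55 mm clear in x, centre x = +46 mm; middle, 46 mm, x = -7.5 mm; smallest, 40 mm, x = -53.5 mm. Origin: centre of the underside; bay floors at z = 3 mm.
- cutter_tray: yellow plastic tray fixed to the worktop, a single square bay 62 x 62 mm clear, 11 mm high, walls and floor 3 mm thick, open on top. Origin: centre of the underside; floor at z = 3 mm. It may lie turned any way round.
- tin_tray: red plastic tray fixed to the worktop, a single bay 62 mm (own x) by 84 mm (own y) clear, 11 mm high, walls and floor 3 mm thick, open on top. Origin: centre of the underside; floor at z = 3 mm. The tin fits with its long side along the tray's long side (own y), either way round.
- petri_dish: bystander: covered clear round dish with beige contents, 63 mm across, 16 mm high, loose on the worktop. Origin: centre of its underside.
- timer: bystander: square white digital timer with green and red buttons, lying on its back, 66 x 66 mm, 19 mm high, loose on the worktop. Origin: centre of its underside.
There are look-alikes about, which are no part of the job. Leave any pink look-alike of the small_weight alone. What is shaped like the middle_weight but orange is not meant.

How it is judged:
By the outcome, as a careful person would: the job done as asked, in the order asked, and still so for the second after the job is handed in, with the robot touching nothing.
It also fails if it takes over 109 s, if anything falls off the work surface, if the arm or the gripper's body presses on something with over 40 N, if the wrist force passes 120 N, or if a joint passes its speed limit or range.

## Working session

There is one attempt and no reset: what is moved stays moved. The work goes in short steps, Python scripts to look and compute and a shell command to move; the robot and the scene stay as the last step left them, time stands still between calls to the robot, and variables do not carry over. Pictures are saved under pics/ and viewed, at most 14 in all, crops included, and the job is handed in when it is done.

```bash
ls; mkdir -p pics
python3 - <<'E'
from station import ctrl,cams,job
import cv2,numpy as np
o=ctrl.get_obs();print(o)
for n in("top","scene"):
    p,d=cams.read_camera(n);c=cams.get_calibration(n);print(n,c)
    cv2.imwrite(f'pics/{n}0.png',p[...,::-1]);np.savez(f'{n}0.npz',p=p,d=d)
print(cams.get_calibration("wrist"))
E
```

```text
pics
{'t': 0.0, 'joint_positions': array([ 1.13758592e+00,  2.77143377e-01, -2.78921678e-02,  1.26797030e+00,
       -8.00669276e-06,  1.46737233e+00]), 'qvel': array([ 0.00138891, -0.00155543, -0.0001314 , -0.00138574, -0.00120313,
        0.00078385]), 'effort': array([-1.47959920e-03, -4.45509338e+01,  2.95203280e+01,  1.66110008e-02,
       -1.63846344e-04, -5.59745231e-06]), 'tcp_pos': array([0.20210098, 0.59060722, 0.23014792]), 'eef_rot': array([-3.13939411e+00, -2.20146313e-04,  2.81180601e+00]), 'contact_force': array([ 0.10534734, -0.66592138, -0.16861687]), 'moment': array([ 0.02084438,  0.04153594, -0.03916108]), 'finger_force': 0.0, 'finger_gap': 1.002701630736791}
top {'K': array([[412.41824385,   0.        , 330.82021016],
       [  0.        , 412.41824385, 196.74468549],
       [  0.        ,   0.        ,   1.        ]]), 'R': array([[ 1.53236376e-03, -9.99998469e-01, -8.45198856e-04],
       [-9.90595100e-01, -1.40231509e-03, -1.36818793e-01],
       [ 1.36817398e-01,  1.04690601e-03, -9.90595732e-01]]), 't': array([-0.13330021,  0.4710472 ,  1.24483793])}
scene {'
[... 177 characters left out ...]
343369, -0.50410407, -0.01900911],
       [-0.37581366, -0.61764562, -0.69085308],
       [ 0.33652096,  0.60364971, -0.72274524]]), 't': array([-0.49496473,  0.13644369,  1.04780596])}
{'K': array([[309.70691629,   0.        , 324.6253035 ],
       [  0.        , 309.70691629, 197.26561652],
       [  0.        ,   0.        ,   1.        ]]), 'hand_eye': array([[ 6.58375169e-05, -9.48405156e-01, -3.17060966e-01,
         8.14661720e-02],
       [ 9.99999998e-01,  5.65488354e-05,  3.84983048e-05,
        -1.14986715e-03],
       [-1.85825624e-05, -3.17060968e-01,  9.48405157e-01,
        -1.42634391e-01],
       [ 0.00000000e+00,  0.00000000e+00,  0.00000000e+00,
         1.00000000e+00]])}
```

View pics/top0.png

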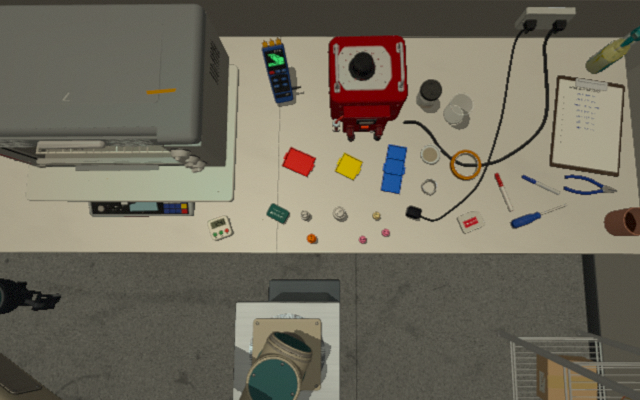

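View pics/scene0.png

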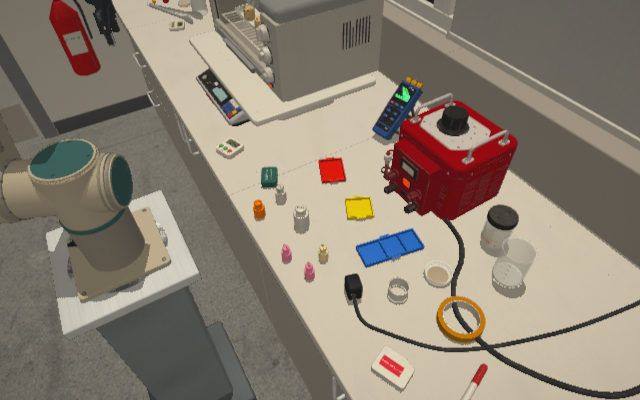

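The top view shows the tin (278,213), middle weight (306,215), big weight (340,213) and small brass weight (377,215). The ring is at (428,187), with the red tray at (299,161), yellow at (348,166) and blue at (394,169). The look-alikes are orange (312,239) and pink (363,239) and (385,232). The scene view agrees.

```bash
cat > h.py <<'E'
from station import ctrl,cams
import cv2,numpy as np
from scipy.spatial.transform import Rotation as Ro
def pose():
    o=ctrl.get_obs();return Ro.from_euler('xyz',o['eef_rot']).as_matrix(),np.array(o['tcp_pos'])
def fixed(name,uv,z):
    c=cams.get_calibration(name);uv=np.atleast_2d(uv).astype(float)
    r=np.c_[uv,np.ones(len(uv))]@np.linalg.inv(c['K']).T@c['R'];o=-c['R'].T@c['t']
    return o+r*((z-o[2])/r[:,2])[:,None]
def wrist(uv,z,P):
    c=cams.get_calibration('wrist');K=c['K'];H=c['hand_eye'];uv=np.atleast_2d(uv).astype(float)
    d=(uv-K[:2,2])/K[0,0];th=np.linalg.norm(d,axis=1)+1e-12
    r=np.c_[d*(np.sin(th)/th)[:,None],np.cos(th)]@H[:3,:3].T@P[0].T
    o=P[0]@H[:3,3]+P[1];return o+r*((z-o[2])/r[:,2])[:,None]
def wpix(X,P):
    c=cams.get_calibration('wrist');K=c['K'];H=c['hand_eye']
    q=((np.atleast_2d(X)-P[1])@P[0]-H[:3,3])@H[:3,:3];th=np.arctan2(np.hypot(q[:,0],q[:,1]),q[:,2])
    return K[:2,2]+K[0,0]*q[:,:2]*(th/np.hypot(q[:,0],q[:,1]))[:,None]
def mask(p,lo,hi): return cv2.inRange(cv2.cvtColor(p,cv2.COLOR_RGB2HSV),lo,hi)
COL=dict(red=((0,170,120),(8,255,255)),yellow=((24,150,120),(34,255,255)),blue=((103,140,100),(118,255,255)),green=((75,100,20),(95,255,140)))
def blobs(m,amin):
    cs,_=cv2.findContours(m,cv2.RETR_EXTERNAL,cv2.CHAIN_APPROX_NONE)
    return [c[:,0] for c in cs if cv2.contourArea(c)>amin]
def rect(pts): # world xy -> centre, sizes, long-axis angle
    b=cv2.boxPoints(cv2.minAreaRect((pts[:,:2]*1000).astype(np.float32)))/1000
    e1,e2=b[1]-b[0],b[2]-b[1]
    if np.hypot(*e1)<np.hypot(*e2): e1,e2=e2,e1
    return b.mean(0).round(4),round(np.hypot(*e1),4),round(np.hypot(*e2),4),round(np.arctan2(e1[1],e1[0]),3)
E
python3 - <<'E'
from h import *
p=np.load('top0.npz')['p']
for n,z in dict(red=.011,yellow=.011,blue=.011,green=.02).items():
    for b in blobs(mask(p,*COL[n]),80):print(n,rect(fixed('top',b,z)))
for n,u,z in(('mid',(306,215),.026),('big',(340,213),.033),('small',(377,215),.02),('ring',(428,187),.015),('dish',(430,155),.01),('orange',(312,239),.02),('pink',(363,239),.02),('pink',(385,232),.02),('timer',(220,227),.02),('variac front',(360,135),.05)):print(n,fixed('top',u,z)[0].round(3))
R,t=pose();print(R.round(3))
print('to view', R.T@(np.array([.40,-.15,.33])-t))
E
```

```text
red (array([ 0.5873, -0.0292], dtype=float32), np.float32(0.0964), np.float32(0.0646), np.float32(1.149))
yellow (array([ 0.5735, -0.1881], dtype=float32), np.float32(0.0756), np.float32(0.0653), np.float32(1.101))
blue (array([ 0.5649, -0.3324], dtype=float32), np.float32(0.1486), np.float32(0.0666), np.float32(-0.184))
green (array([-0.0706,  0.0382], dtype=float32), np.float32(0.1383), np.float32(0.1093), np.float32(-1.569))
green (array([ 0.0373, -0.0182], dtype=float32), np.float32(0.1118), np.float32(0.0219), np.float32(1.127))
green (array([0.4214, 0.0326], dtype=float32), np.float32(0.0603), np.float32(0.0374), np.float32(1.11))
green (array([ 1.003 , -1.1291], dtype=float32), np.float32(0.0966), np.float32(0.0341), np.float32(-0.685))
mid [ 0.415 -0.056  0.026]
big [ 0.421 -0.161  0.033]
small [ 0.416 -0.276  0.02 ]
ring [ 0.505 -0.439  0.015]
dish [ 0.609 -0.449  0.01 ]
orange [ 0.341 -0.075  0.02 ]
pink [ 0.342 -0.232  0.02 ]
pink [ 0.363 -0.3    0.02 ]
timer [0.378 0.21  0.02 ]
variac front [ 0.663 -0.223  0.05 ]
[[-0.946  0.324 -0.001]
 [ 0.324  0.946 -0.002]
 [ 0.    -0.002 -1.   ]]
to view [-0.4270744  -0.6368613  -0.09855761]
```

Careful with the scale: shifts go in shares of 0.6 m and turns go in shares of 2 pi rad. That gives: -0.367 m / 0.6 = -0.6117, -0.334 m / 0.6 = -0.5567, -0.23 rad / 6.2832 = -0.0366.

```bash
echo '[{"finger_gap":1,"d":[-0.0367,-0.055,-0.0017],"yaw":-0.0048},{"finger_gap":1,"d":[-0.075,-0.1117,-0.005],"yaw":-0.0095},{"finger_gap":1,"d":[-0.1117,-0.1667,-0.0083],"yaw":-0.0159},{"finger_gap":1,"d":[-0.15,-0.2233,-0.01],"yaw":-0.0207},{"finger_gap":1,"d":[-0.1867,-0.2783,-0.0133],"yaw":-0.0255},{"finger_gap":1,"d":[-0.2233,-0.3333,-0.0167],"yaw":-0.0318},{"finger_gap":1,"d":[-0.2617,-0.39,-0.0183],"yaw":-0.0366},{"finger_gap":1,"d":[-0.2983,-0.445,-0.0217],"yaw":-0.043},{"finger_gap":1,"d":[-0.335,-0.5017,-0.025],"yaw":-0.0477},{"finger_gap":1,"d":[-0.3733,-0.5567,-0.0267],"yaw":-0.0525},{"finger_gap":1,"d":[-0.41,-0.6117,-0.03],"yaw":-0.0525},{"finger_gap":1,"d":[-0.41,-0.6117,-0.03],"yaw":-0.0525}]' > next.json && python3 -m inch next.json
python3 - <<'E'
from h import *
R,t=pose();print(R.T@(np.array([.40,-.15,.25])-t))
E
```

```text
t: 1.1
tcp_pos: [0.3177, 0.1587, 0.2494]
eef_rot: [-3.139, 0.001, 3.131]
contact_force: [-0.2, 0.9, -0.7]
finger_gap: 0.999
finger_force: 0.0
[-0.08551853 -0.30784952  0.00036685]
```

In the tool's units: -0.308 m / 0.6 = -0.5133, -0.288 m / 0.6 = -0.48.

```bash
echo '[{"finger_gap":1,"d":[-0.0167,-0.06,0]},{"finger_gap":1,"d":[-0.0333,-0.12,0]},{"finger_gap":1,"d":[-0.05,-0.18,0]},{"finger_gap":1,"d":[-0.0667,-0.24,0]},{"finger_gap":1,"d":[-0.0833,-0.3,0]},{"finger_gap":1,"d":[-0.1,-0.36,0]},{"finger_gap":1,"d":[-0.1167,-0.42,0]},{"finger_gap":1,"d":[-0.1333,-0.48,0]},{"finger_gap":1,"d":[-0.1417,-0.5133,0]},{"finger_gap":1,"d":[-0.1417,-0.5133,0]},{"finger_gap":1,"d":[-0.1417,-0.5133,0]}]' > next.json && python3 -m inch next.json
python3 - <<'E'
from h import *
P=pose();p,d=cams.read_camera('wrist');np.savez('w0.npz',p=p,d=d,R=P[0],t=P[1]);cv2.imwrite('pics/w0.png',p[...,::-1])
for n,z in dict(red=.011,yellow=.011,blue=.011,green=.02).items():
    for b in blobs(mask(p,*COL[n]),150):print(n,b.mean(0).round(),rect(wrist(b,z,P)))
E
```

```text
t: 2.02
tcp_pos: [0.4011, -0.1439, 0.2487]
eef_rot: [3.14, -0.001, 3.14]
contact_force: [-0.9, 0.4, -0.4]
finger_gap: 1.0
finger_force: 0.0
red [392. 291.] (array([ 0.5859, -0.0322], dtype=float32), np.float32(0.0928), np.float32(0.067), np.float32(1.162))
yellow [296. 278.] (array([ 0.5729, -0.1887], dtype=float32), np.float32(0.0749), np.float32(0.0672), np.float32(1.102))
blue [195. 253.] (array([ 0.5416, -0.3296], dtype=float32), np.float32(0.1062), np.float32(0.0616), np.float32(-0.255))
green [456. 180.] (array([0.4205, 0.0298], dtype=float32), np.float32(0.0671), np.float32(0.0399), np.float32(1.084))
```

View pics/w0.png

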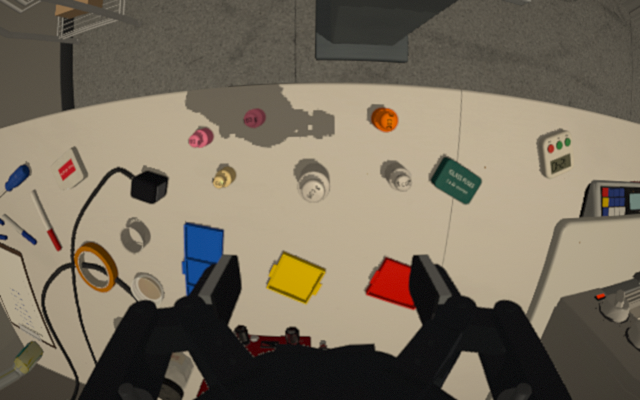

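Run:
```python
from h import *
w=np.load('w0.npz')['p'];t=np.load('top0.npz')['p'];s=np.load('scene0.npz')['p']
a=cv2.resize(w[155:210,200:420],None,fx=3.6,fy=3.6,interpolation=cv2.INTER_CUBIC)
b=cv2.resize(t[140:200,375:445],(420,360),interpolation=cv2.INTER_CUBIC)
c=cv2.resize(s[220:280,350:430],(372,279),interpolation=cv2.INTER_CUBIC)
o=np.zeros((560,792,3),np.uint8);o[:198]=a;o[200:560,:420]=b;o[200:479,420:]=c
cv2.imwrite('pics/crop1.png',o[...,::-1])
```

```text
(no output)
```

View pics/crop1.png

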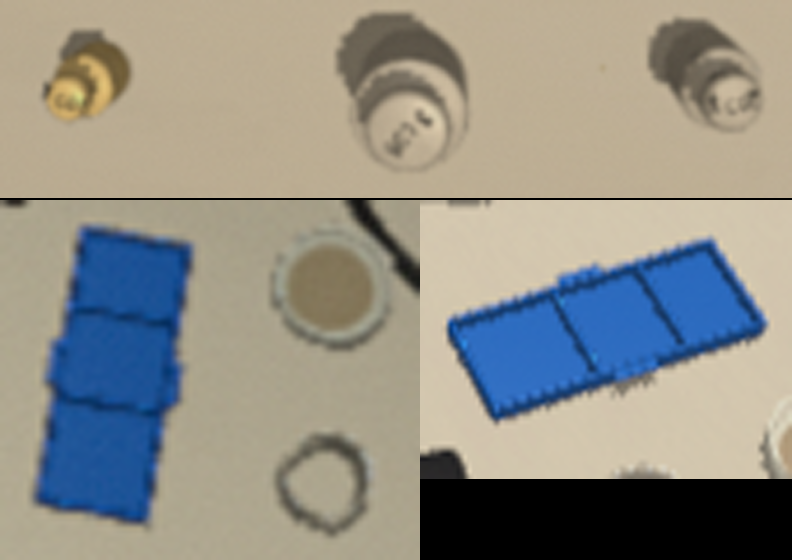

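The crop shows head-top centres at wrist pixels small (218.9,182.5), big (313.3,191.4) and mid (403.6,183). The blue tray's large bay is the end nearest the robot.

```bash
cat >> h.py <<'E'
def go(x,y,z,yaw=None):
    R,t=pose();y0=np.arctan2(R[1,0],R[0,0]);dy=0
    if yaw is not None: dy=-((yaw-y0+np.pi/2)%np.pi-np.pi/2)
    print('yaw',y0.round(3),'go',(R.T@(np.array([x,y,z])-t)).round(4),'turn',round(dy,3),'q6',ctrl.get_obs()['joint_positions'][5].round(2))
E
python3 - <<'E'
from h import *
f=np.load('w0.npz');P=f['R'],f['t']
for n,u,z in(('big',(313.3,191.4),.066),('mid',(403.6,183),.052),('small',(218.9,182.5),.044)):
    X=wrist(u,z,P)[0];print(n,X.round(4))
    if n=='big':go(X[0],X[1],.10)
E
```

```text
big [ 0.421  -0.1573  0.066 ]
yaw 3.141 go [-0.0204 -0.0145  0.1487] turn 0 q6 -0.49
mid [ 0.4152 -0.0528  0.052 ]
small [ 0.416  -0.2728  0.044 ]
```

In the tool's units: 0.2385 m / 0.6 = 0.3975, -0.0145 m / 0.6 = -0.0242, 0.184 rad / 6.2832 = 0.0293.

```bash
echo '[{"finger_gap":1,"d":[-0.0167,-0.0117,0.0667]},{"finger_gap":1,"d":[-0.0333,-0.0242,0.1333],"yaw":0.008},{"finger_gap":1,"d":[-0.0333,-0.0242,0.2],"yaw":0.0159},{"finger_gap":1,"d":[-0.0333,-0.0242,0.2667],"yaw":0.0239},{"finger_gap":1,"d":[-0.0333,-0.0242,0.3333],"yaw":0.0293},{"finger_gap":1,"d":[-0.0333,-0.0242,0.375],"yaw":0.0293},{"finger_gap":1,"d":[-0.0333,-0.0242,0.3975],"yaw":0.0293},{"finger_gap":1,"d":[-0.0333,-0.0242,0.3975],"yaw":0.0293},{"finger_gap":1,"d":[-0.0333,-0.0242,0.3975],"yaw":0.0293}]' > next.json && python3 -m inch next.json && echo '[{"finger_gap":0.3},{"finger_gap":0.3},{"finger_gap":0.3},{"finger_gap":0.3},{"finger_gap":0.3},{"finger_gap":0.3}]' > next.json && python3 -m inch next.json 50
```

```text
t: 2.82
tcp_pos: [0.4204, -0.1563, 0.0104]
eef_rot: [3.141, -0.002, 2.96]
contact_force: [1.5, 1.2, 0.6]
finger_gap: 1.003
finger_force: 0.0
t: 3.32
tcp_pos: [0.4226, -0.1582, 0.0123]
eef_rot: [3.141, 0.003, 2.958]
contact_force: [-0.8, 2.1, 7.3]
finger_gap: 0.425
finger_force: 49.4
```

In the tool's units: -0.09 m / 0.6 = -0.15, -0.06 m / 0.6 = -0.1.

```bash
echo '[{"finger_gap":0.3,"d":[0,0,-0.05]},{"finger_gap":0.3,"d":[0,0,-0.1]},{"finger_gap":0.3,"d":[0,0,-0.15]},{"finger_gap":0.3,"d":[0,0,-0.15]}]' > next.json && python3 -m inch next.json
python3 - <<'E'
from h import *
for s in('top','scene'):
    p=np.load(s+'0.npz')['p']
    for n in('red','yellow','blue'):
        for b in blobs(cv2.morphologyEx(mask(p,*COL[n]),cv2.MORPH_CLOSE,np.ones((3,3))),100):
            X=fixed(s,b,.009)[:,:2]
            if .45<X[:,0].mean()<.64 and -.45<X[:,1].mean()<.1:
                # main walls: erode tabs off by opening in metric raster
                m=np.zeros((800,1200),np.uint8);cv2.fillPoly(m,[((X+[0,.7])*[1,1]/.0005).astype(int)[:,::-1]-[400,400] if 0 else np.round(np.c_[(X[:,1]+.6)/.0006,(X[:,0]-.3)/.0006]).astype(int)],255)
                m=cv2.morphologyEx(m,cv2.MORPH_OPEN,cv2.getStructuringElement(cv2.MORPH_ELLIPSE,(61,61)))
                q=blobs(m,500)[0];W=np.c_[q[:,1]*.0006+.3,q[:,0]*.0006-.6]
                print(s,n,rect(X),rect(W))
go(.52,-.324,.06,2.957)
E
```

```text
t: 3.65
tcp_pos: [0.4251, -0.1601, 0.1061]
eef_rot: [-3.138, 0.01, 2.958]
contact_force: [1.8, -1.0, -3.2]
finger_gap: 0.427
finger_force: 53.1
top red (array([ 0.5877, -0.029 ], dtype=float32), np.float32(0.0965), np.float32(0.0647), np.float32(1.149)) (array([ 0.5877, -0.0286], dtype=float32), np.float32(0.0948), np.float32(0.0627), np.float32(1.166))
top yellow (array([ 0.5739, -0.1881], dtype=float32), np.float32(0.0757), np.float32(0.0654), np.float32(1.101)) (array([ 0.5738, -0.1882], dtype=float32), np.float32(0.0741), np.float32(0.0636), np.float32(1.107))
top blue (array([ 0.5653, -0.3327], dtype=float32), np.float32(0.1488), np.float32(0.0667), np.float32(-0.184)) (array([ 0.5657, -0.3328], dtype=float32), np.float32(0.1463), np.float32(0.0636), np.float32(-0.104))
scene red (array([ 0.5892, -0.0299], dtype=float32), np.float32(0.0991), np.float32(0.0666), np.float32(1.152)) (array([ 0.5889, -0.0302], dtype=float32), np.float32(0.0962), np.float32(0.0656), np.float32(1.151))
scene yellow (array([ 0.5752, -0.1884], dtype=float32), np.float32(0.0778), np.float32(0.0681), np.float32(1.11)) (array([ 0.575 , -0.1886], dtype=float32), np.float32(0.0765), np.float32(0.0671), np.float32(1.107))
scene blue (array([ 0.5674, -0.3325], dtype=float32), np.float32(0.153), np.float32(0.0682), np.float32(-0.171)) (array([ 0.5676, -0.3326], dtype=float32), np.float32(0.1516), np.float32(0.0658), np.float32(-0.197))
yaw 2.958 go [-0.1228 -0.1436  0.0477] turn 0.001 q6 -0.32
```

In the tool's units: -0.1445 m / 0.6 = -0.2408, -0.075 m / 0.6 = -0.125, -0.019 rad / 6.2832 = -0.003.

```bash
echo '[{"finger_gap":0.3,"d":[-0.0417,-0.0483,0],"yaw":-0.003},{"finger_gap":0.3,"d":[-0.0833,-0.0967,0],"yaw":-0.003},{"finger_gap":0.3,"d":[-0.125,-0.145,0.0167],"yaw":-0.003},{"finger_gap":0.3,"d":[-0.1667,-0.1933,0.0333],"yaw":-0.003},{"finger_gap":0.3,"d":[-0.2075,-0.2408,0.0667],"yaw":-0.003},{"finger_gap":0.3,"d":[-0.2075,-0.2408,0.1],"yaw":-0.003},{"finger_gap":0.3,"d":[-0.2075,-0.2408,0.1167],"yaw":-0.003},{"finger_gap":0.3,"d":[-0.2075,-0.2408,0.1167],"yaw":-0.003},{"finger_gap":0.3,"d":[-0.2075,-0.2408,0.1167],"yaw":-0.003}]' > next.json && python3 -m inch next.json
python3 - <<'E'
from h import *
go(.5211,-.325,.0155,2.977)
E
```

```text
t: 4.4
tcp_pos: [0.515, -0.3208, 0.0287]
eef_rot: [3.139, -0.005, 2.977]
contact_force: [-0.4, -0.2, -4.8]
finger_gap: 0.425
finger_force: 53.0
yaw 2.977 go [-0.0068 -0.0031  0.0132] turn -0.0 q6 -0.5
```

```bash
echo '[{"finger_gap":0.3},{"finger_gap":0.3}]' > next.json && python3 -m inch next.json
python3 - <<'E'
from h import *
go(.5211,-.325,.0155,2.977)
E
```

```text
t: 4.57
tcp_pos: [0.5178, -0.3226, 0.032]
eef_rot: [-3.141, 0.002, 2.977]
contact_force: [0.5, -0.1, -4.4]
finger_gap: 0.424
finger_force: 53.1
yaw 2.977 go [-0.0037 -0.0018  0.0165] turn 0.0 q6 -0.5
```

In the tool's units: 0.014 m / 0.6 = 0.0233, -0.002 m / 0.6 = -0.0033.

```bash
echo '[{"finger_gap":0.3,"d":[-0.005,-0.0033,0.0067]},{"finger_gap":0.3,"d":[-0.005,-0.0033,0.0133]},{"finger_gap":0.3,"d":[-0.005,-0.0033,0.02]},{"finger_gap":0.3,"d":[-0.005,-0.0033,0.0233]},{"finger_gap":0.3,"d":[-0.005,-0.0033,0.0233]},{"finger_gap":0.3,"d":[-0.005,-0.0033,0.0233]}]' > next.json && python3 -m inch next.json
python3 - <<'E'
from h import *
go(.5211,-.325,.0155,2.977)
E
```

```text
t: 5.07
tcp_pos: [0.5196, -0.325, 0.0164]
eef_rot: [3.141, -0.001, 2.977]
contact_force: [-0.2, 0.6, -4.8]
finger_gap: 0.424
finger_force: 53.0
yaw 2.977 go [-0.0014  0.0003  0.0009] turn -0.0 q6 -0.5
```

In the tool's units: -0.1 m / 0.6 = -0.1667, -0.09 m / 0.6 = -0.15.

```bash
echo '[{"finger_gap":0.3,"d":[0,0,0.0017]},{"finger_gap":0.3,"d":[0,0,0.0017]},{"finger_gap":0.8,"d":[0,0,0.0017]},{"finger_gap":0.8,"d":[0,0,0.0017]},{"finger_gap":0.8,"d":[0,0,0.0017]},{"finger_gap":0.8,"d":[0,0,-0.0333]},{"finger_gap":0.8,"d":[0,0,-0.0833]},{"finger_gap":0.8,"d":[0,0,-0.15]},{"finger_gap":1,"d":[0.05,0.0333,-0.1667]},{"finger_gap":1,"d":[0.1,0.0667,-0.1667]},{"finger_gap":1,"d":[0.1,0.0667,-0.1667]},{"finger_gap":1,"d":[0.1,0.0667,-0.1667]}]' > next.json && python3 -m inch next.json
python3 - <<'E'
from h import *
go(.4152,-.0528,.01,2.977)
P=pose();p,d=cams.read_camera('wrist');cv2.imwrite('pics/w1.png',p[...,::-1])
print(wpix([[.5211,-.325,.066],[.4152,-.0528,.052],[.416,-.2728,.044]],P).round(1))
E
```

```text
t: 6.07
tcp_pos: [0.4655, -0.2743, 0.117]
eef_rot: [3.141, -0.001, 2.977]
contact_force: [1.3, -0.8, 0.1]
finger_gap: 0.993
finger_force: 0.0
yaw 2.977 go [0.0858 0.2102 0.1072] turn 0.0 q6 -0.49
[[273.2 295.4]
 [574.4 114.8]
 [316.8 143.9]]
```

View pics/w1.png

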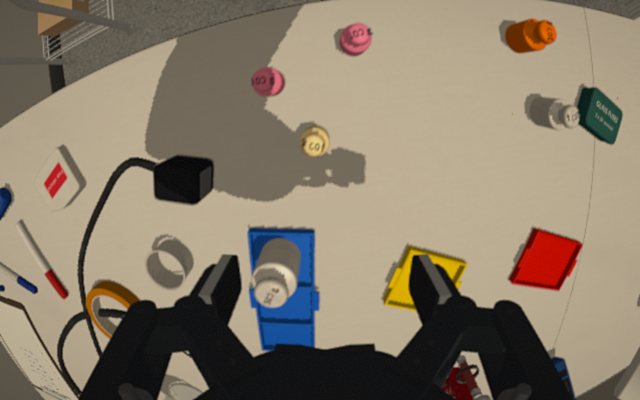

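Big weight stands in the near bay (head 270,292, as predicted), and the small weight's head is at (315,141), matching too. Next is the middle weight, with a narrower opening and a turn to miss the tin.

In the tool's units: 0.2102 m / 0.6 = 0.3503, 0.0858 m / 0.6 = 0.143, -0.42 rad / 6.2832 = -0.0668.

```bash
echo '[{"finger_gap":0.6,"d":[0.025,0.06,0],"yaw":-0.0111},{"finger_gap":0.6,"d":[0.05,0.12,0],"yaw":-0.0223},{"finger_gap":0.6,"d":[0.075,0.18,0],"yaw":-0.0334},{"finger_gap":0.6,"d":[0.1,0.24,0],"yaw":-0.0446},{"finger_gap":0.6,"d":[0.125,0.3,0],"yaw":-0.0557},{"finger_gap":0.6,"d":[0.143,0.3503,0],"yaw":-0.0668},{"finger_gap":0.6,"d":[0.143,0.3503,0.05],"yaw":-0.0668},{"finger_gap":0.6,"d":[0.143,0.3503,0.0833],"yaw":-0.0668},{"finger_gap":0.6,"d":[0.143,0.3503,0.0833],"yaw":-0.0668},{"finger_gap":0.6,"d":[0.143,0.3503,0.0833],"yaw":-0.0668}]' > next.json && python3 -m inch next.json
python3 - <<'E'
from h import *
go(.4152,-.0528,.01,3.4)
P=pose();p,d=cams.read_camera('wrist');cv2.imwrite('pics/w2.png',p[...,::-1])
print(wpix([[.4152,-.0528,.052]],P).round(1))
E
```

```text
t: 6.95
tcp_pos: [0.4177, -0.0547, 0.0666]
eef_rot: [3.141, -0.001, -2.886]
contact_force: [0.0, -0.7, 1.3]
finger_gap: 0.6
finger_force: 0.0
yaw -2.886 go [0.0018 0.0024 0.0566] turn -0.003 q6 -0.54
[[330.8 243.5]]
```

View pics/w2.png

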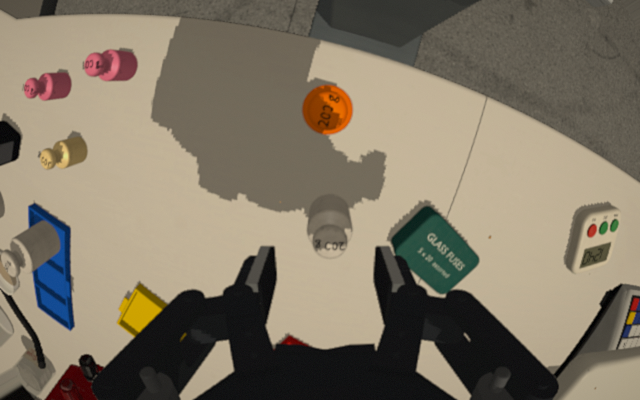

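The middle weight's head is at (330,241), centred between the fingers and clear of the tin.

In the tool's units: 0.057 m / 0.6 = 0.095, 0.045 m / 0.6 = 0.075.

```bash
echo '[{"finger_gap":0.6,"d":[0.0033,0.0033,0.0333]},{"finger_gap":0.6,"d":[0.0033,0.0033,0.075]},{"finger_gap":0.6,"d":[0.0033,0.0033,0.095]},{"finger_gap":0.6,"d":[0.0033,0.0033,0.095]},{"finger_gap":0.6,"d":[0.0033,0.0033,0.095]},{"finger_gap":0.15,"d":[0.0033,0.0033,0.095]},{"finger_gap":0.15,"d":[0.0033,0.0033,0.095]},{"finger_gap":0.15,"d":[0.0033,0.0033,0.095]},{"finger_gap":0.15,"d":[0.0033,0.0033,0.095]},{"finger_gap":0.15,"d":[0.0033,0.0033,0.095]}]' > next.json && python3 -m inch next.json 40; echo '[{"finger_gap":0.15,"d":[0,0,-0.05]},{"finger_gap":0.15,"d":[0,0,-0.1]},{"finger_gap":0.15,"d":[0,0,-0.15]},{"finger_gap":0.15,"d":[0,0,-0.15]},{"finger_gap":0.15,"d":[0,0,-0.15]},{"finger_gap":0.15,"d":[0,0,-0.15]}]' > next.json && python3 -m inch next.json
python3 - <<'E'
from h import *
c=np.array([.5665,-.3326])-.0075*np.array([-.986,.164]);print(c)
go(c[0],c[1],.10,2.977)
E
```

```text
t: 7.83
tcp_pos: [0.4168, -0.0537, 0.0116]
eef_rot: [-3.14, 0.003, -2.886]
contact_force: [0.1, 0.6, 6.9]
finger_gap: 0.321
finger_force: 39.2
t: 8.33
tcp_pos: [0.4144, -0.0531, 0.0996]
eef_rot: [-3.142, -0.0, -2.886]
contact_force: [-0.6, -0.0, -2.0]
finger_gap: 0.319
finger_force: 40.5
[ 0.573895 -0.33383 ]
yaw -2.886 go [-0.0835 -0.3119 -0.0004] turn 0.42 q6 -0.54
```

In the tool's units: -0.312 m / 0.6 = -0.52, -0.288 m / 0.6 = -0.48, 0.42 rad / 6.2832 = 0.0668.

```bash
echo '[{"finger_gap":0.15,"d":[-0.0167,-0.06,0],"yaw":0.008},{"finger_gap":0.15,"d":[-0.0333,-0.12,0],"yaw":0.0159},{"finger_gap":0.15,"d":[-0.05,-0.18,0],"yaw":0.0239},{"finger_gap":0.15,"d":[-0.0667,-0.24,0],"yaw":0.0318},{"finger_gap":0.15,"d":[-0.08,-0.3,0],"yaw":0.0398},{"finger_gap":0.15,"d":[-0.0967,-0.36,0],"yaw":0.0477},{"finger_gap":0.15,"d":[-0.1117,-0.42,0],"yaw":0.0573},{"finger_gap":0.15,"d":[-0.1283,-0.48,0],"yaw":0.0668},{"finger_gap":0.15,"d":[-0.1392,-0.52,0],"yaw":0.0668},{"finger_gap":0.15,"d":[-0.1392,-0.52,0.0333],"yaw":0.0668},{"finger_gap":0.15,"d":[-0.1392,-0.52,0.0833],"yaw":0.0668},{"finger_gap":0.15,"d":[-0.1392,-0.52,0.0833],"yaw":0.0668}]' > next.json && python3 -m inch next.json ; echo '[{"finger_gap":0.15,"d":[0,0,0.025]},{"finger_gap":0.15,"d":[0,0,0.025]},{"finger_gap":0.15,"d":[0,0,0.025]},{"finger_gap":0.15,"d":[0,0,0.025]}]' > next.json && python3 -m inch next.json
python3 - <<'E'
from h import *
go(.5739,-.3338,.0148,2.977)
E
```

```text
t: 9.33
tcp_pos: [0.5688, -0.3308, 0.0413]
eef_rot: [3.135, -0.013, 2.976]
contact_force: [-2.3, 1.8, -4.4]
finger_gap: 0.32
finger_force: 40.5
t: 9.67
tcp_pos: [0.5741, -0.3336, 0.0351]
eef_rot: [3.141, -0.001, 2.977]
contact_force: [0.1, 0.7, -1.7]
finger_gap: 0.321
finger_force: 40.6
yaw 2.977 go [ 0.0002 -0.0002  0.0203] turn 0.0 q6 -0.46
```

In the tool's units: 0.019 m / 0.6 = 0.0317, 0.018 m / 0.6 = 0.03.

```bash
echo '[{"finger_gap":0.15,"d":[0,0,0.0133]},{"finger_gap":0.15,"d":[0,0,0.0233]},{"finger_gap":0.15,"d":[0,0,0.03]},{"finger_gap":0.15,"d":[0,0,0.0317]},{"finger_gap":0.15,"d":[0,0,0.0317]},{"finger_gap":0.15,"d":[0,0,0.0317]}]' > next.json && python3 -m inch next.json ; echo '[{"finger_gap":0.15,"d":[0,0,0.0017]},{"finger_gap":0.15,"d":[0,0,0.0017]},{"finger_gap":0.7,"d":[0,0,0.0017]},{"finger_gap":0.7,"d":[0,0,0.0017]},{"finger_gap":0.7,"d":[0,0,0.0017]},{"finger_gap":0.7,"d":[0,0,-0.0333]},{"finger_gap":0.7,"d":[0,0,-0.0833]},{"finger_gap":0.7,"d":[0,0,-0.15]},{"finger_gap":0.8,"d":[0.05,0.0333,-0.1667]},{"finger_gap":0.8,"d":[0.1,0.0667,-0.1667]},{"finger_gap":0.8,"d":[0.1,0.0667,-0.1667]},{"finger_gap":0.8,"d":[0.1,0.0667,-0.1667]}]' > next.json && python3 -m inch next.json
python3 - <<'E'
from h import *
go(.416,-.2728,.01,2.977)
E
```

```text
t: 10.17
tcp_pos: [0.5743, -0.3339, 0.0158]
eef_rot: [3.141, -0.0, 2.977]
contact_force: [-0.0, 0.1, -0.7]
finger_gap: 0.322
finger_force: 40.6
t: 11.17
tcp_pos: [0.5194, -0.2826, 0.1155]
eef_rot: [3.141, -0.002, 2.977]
contact_force: [-0.3, 0.1, -0.2]
finger_gap: 0.799
finger_force: 0.0
yaw 2.977 go [ 0.1034 -0.0073  0.1058] turn 0.0 q6 -0.44
```

In the tool's units: 0.1034 m / 0.6 = 0.1723, 0.01 m / 0.6 = 0.0167.

```bash
echo '[{"finger_gap":0.6,"d":[0.0583,-0.005,0]},{"finger_gap":0.6,"d":[0.1167,-0.0083,0]},{"finger_gap":0.6,"d":[0.1723,-0.0122,0.0167]},{"finger_gap":0.6,"d":[0.1723,-0.0122,0.0833]},{"finger_gap":0.6,"d":[0.1723,-0.0122,0.1167]},{"finger_gap":0.6,"d":[0.1723,-0.0122,0.1167]},{"finger_gap":0.6,"d":[0.1723,-0.0122,0.1167]}]' > next.json && python3 -m inch next.json
python3 - <<'E'
from h import *
go(.416,-.2728,.008,2.977)
E
```

```text
t: 11.75
tcp_pos: [0.4185, -0.2752, 0.0453]
eef_rot: [3.141, -0.001, 2.976]
contact_force: [0.8, -0.4, 0.0]
finger_gap: 0.599
finger_force: 0.0
yaw 2.976 go [0.0028 0.0019 0.0373] turn -0.001 q6 -0.55
```

In the tool's units: 0.0373 m / 0.6 = 0.0622, 0.034 m / 0.6 = 0.0567.

```bash
echo '[{"finger_gap":0.6,"d":[0.0033,0.0033,0.0333]},{"finger_gap":0.6,"d":[0.0033,0.0033,0.0567]},{"finger_gap":0.6,"d":[0.0033,0.0033,0.0622]},{"finger_gap":0.6,"d":[0.0033,0.0033,0.0622]},{"finger_gap":0.1,"d":[0.0033,0.0033,0.0622]},{"finger_gap":0.1,"d":[0.0033,0.0033,0.0622]},{"finger_gap":0.1,"d":[0.0033,0.0033,0.0622]},{"finger_gap":0.1,"d":[0.0033,0.0033,0.0622]},{"finger_gap":0.1,"d":[0.0033,0.0033,0.0622]},{"finger_gap":0.1,"d":[0.0033,0.0033,0.0622]}]' > next.json && python3 -m inch next.json 30; echo '[{"finger_gap":0.1,"d":[0,0,-0.05]},{"finger_gap":0.1,"d":[0,0,-0.1]},{"finger_gap":0.1,"d":[0,0,-0.15]},{"finger_gap":0.1,"d":[0,0,-0.15]},{"finger_gap":0.1,"d":[0,0,-0.15]},{"finger_gap":0.1,"d":[0,0,-0.15]}]' > next.json && python3 -m inch next.json
python3 - <<'E'
from h import *
c=np.array([.5665,-.3326])-.0535*np.array([-.986,.164]);print(c)
go(c[0],c[1],.10,2.977)
E
```

```text
t: 12.58
tcp_pos: [0.4183, -0.2739, 0.01]
eef_rot: [-3.14, 0.003, 2.977]
contact_force: [0.8, -1.5, 6.1]
finger_gap: 0.237
finger_force: 29.5
t: 13.08
tcp_pos: [0.4163, -0.2722, 0.0981]
eef_rot: [3.141, -0.001, 2.977]
contact_force: [-1.1, 0.1, -1.7]
finger_gap: 0.237
finger_force: 29.9
[ 0.619251 -0.341374]
yaw 2.977 go [-0.2115 -0.035  -0.0021] turn -0.0 q6 -0.54
```

In the tool's units: -0.2115 m / 0.6 = -0.3525, -0.01 m / 0.6 = -0.0167.

```bash
echo '[{"finger_gap":0.1,"d":[-0.0583,-0.01,-0.0167]},{"finger_gap":0.1,"d":[-0.1167,-0.02,-0.025]},{"finger_gap":0.1,"d":[-0.175,-0.03,-0.025]},{"finger_gap":0.1,"d":[-0.2333,-0.04,-0.025]},{"finger_gap":0.1,"d":[-0.2917,-0.05,-0.025]},{"finger_gap":0.1,"d":[-0.3525,-0.0583,-0.0167]},{"finger_gap":0.1,"d":[-0.3525,-0.0583,0.0167]},{"finger_gap":0.1,"d":[-0.3525,-0.0583,0.0667]},{"finger_gap":0.1,"d":[-0.3525,-0.0583,0.1]},{"finger_gap":0.1,"d":[-0.3525,-0.0583,0.1]},{"finger_gap":0.1,"d":[-0.3525,-0.0583,0.1]}]' > next.json && python3 -m inch next.json
python3 - <<'E'
from h import *
go(.6193,-.3414,.0132,2.977)
E
```

```text
t: 14.0
tcp_pos: [0.6169, -0.3399, 0.0345]
eef_rot: [3.138, -0.007, 2.977]
contact_force: [-0.3, 0.1, -0.7]
finger_gap: 0.24
finger_force: 29.9
yaw 2.977 go [-0.0028 -0.0012  0.0213] turn -0.0 q6 -0.43
```

In the tool's units: 0.018 m / 0.6 = 0.03, 0.014 m / 0.6 = 0.0233.

```bash
echo '[{"finger_gap":0.1,"d":[-0.0017,0,0.0133]},{"finger_gap":0.1,"d":[-0.0017,0,0.0233]},{"finger_gap":0.1,"d":[-0.0017,0,0.03]},{"finger_gap":0.1,"d":[-0.0017,0,0.03]},{"finger_gap":0.1,"d":[-0.0017,0,0.03]},{"finger_gap":0.1,"d":[-0.0017,0,0.03]}]' > next.json && python3 -m inch next.json
python3 - <<'E'
from h import *
go(.6193,-.3414,.0132,2.977)
E
```

```text
t: 14.5
tcp_pos: [0.6211, -0.3423, 0.0213]
eef_rot: [-3.141, 0.001, 2.977]
contact_force: [0.1, -0.9, -0.8]
finger_gap: 0.24
finger_force: 29.9
yaw 2.977 go [0.0019 0.0006 0.008 ] turn -0.0 q6 -0.43
```

In the tool's units: -0.12 m / 0.6 = -0.2, -0.1 m / 0.6 = -0.1667.

```bash
echo '[{"finger_gap":0.1,"d":[0.0033,0,0.0067]},{"finger_gap":0.1,"d":[0.0033,0,0.0117]},{"finger_gap":0.1,"d":[0.0033,0,0.0142]},{"finger_gap":0.1,"d":[0.0033,0,0.0142]},{"finger_gap":0.1,"d":[0.0033,0,0.0142]},{"finger_gap":0.5,"d":[0.0033,0,0.0142]},{"finger_gap":0.5,"d":[0.0033,0,0.0142]},{"finger_gap":0.5,"d":[0.0033,0,0.0142]},{"finger_gap":0.5,"d":[0.0033,0,-0.0333]},{"finger_gap":0.5,"d":[0.0033,0,-0.1]},{"finger_gap":0.5,"d":[0.0033,0,-0.1667]},{"finger_gap":0.5,"d":[0.0033,0,-0.2]}]' > next.json && python3 -m inch next.json ; echo '[{"finger_gap":0.8,"d":[0.0583,-0.0333,0]},{"finger_gap":0.8,"d":[0.1167,-0.0667,0]},{"finger_gap":0.8,"d":[0.175,-0.1,0]},{"finger_gap":0.8,"d":[0.2333,-0.1333,0]},{"finger_gap":0.8,"d":[0.2917,-0.1667,0]},{"finger_gap":0.8,"d":[0.3333,-0.1833,0]},{"finger_gap":0.8,"d":[0.3333,-0.1833,0]},{"finger_gap":0.8,"d":[0.3333,-0.1833,0]},{"finger_gap":0.8,"d":[0.3333,-0.1833,0]}]' > next.json && python3 -m inch next.json
python3 - <<'E'
from h import *
P=pose();p,d=cams.read_camera('wrist');cv2.imwrite('pics/w3.png',p[...,::-1]);np.savez('w3.npz',p=p,R=P[0],t=P[1])
print(wpix([[.505,-.439,.015],[.6193,-.3414,.047],[.574,-.334,.055],[.521,-.325,.069]],P).round(1))
E
```

```text
t: 15.5
tcp_pos: [0.6209, -0.3431, 0.1457]
eef_rot: [-3.139, 0.006, 2.977]
contact_force: [1.1, 0.1, 0.8]
finger_gap: 0.5
finger_force: 0.0
t: 16.25
tcp_pos: [0.4038, -0.4175, 0.1405]
eef_rot: [-3.142, 0.001, 2.977]
contact_force: [0.0, 0.8, -0.4]
finger_gap: 0.801
finger_force: 0.0
[[321.3 284.3]
 [420.6 362.5]
 [429.9 340.1]
 [444.5 309.7]]
```

View pics/w3.png

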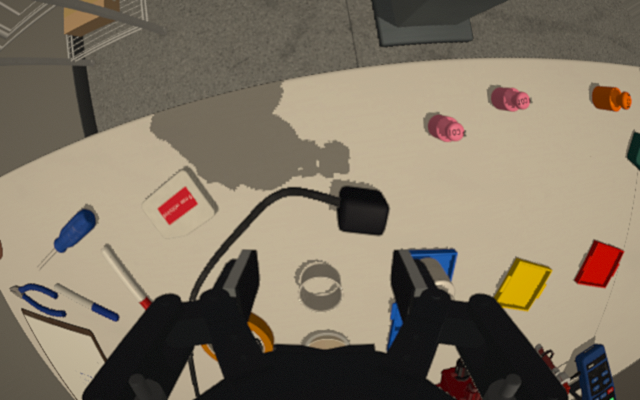

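The ring is at (320,285), as predicted; the lower bright ellipse is its top rim, about (321,292).

Run:
```python
from h import *
f=np.load('w3.npz');P=f['R'],f['t']
print(wrist((321,292),.029,P),wrist((320,285),.0145,P))
g=cv2.cvtColor(f['p'],cv2.COLOR_RGB2GRAY)[250:320,285:360]
cv2.imwrite('pics/ring.png',cv2.resize(g,None,fx=6,fy=6,interpolation=cv2.INTER_CUBIC))
go(.505,-.439,.06,2.977)
```

```text
[[ 0.5048146  -0.43918299  0.029     ]] [[ 0.50601864 -0.44059429  0.0145    ]]
yaw 2.977 go [-0.1028 -0.0048  0.0806] turn 0.0 q6 -0.75
```

View pics/ring.png

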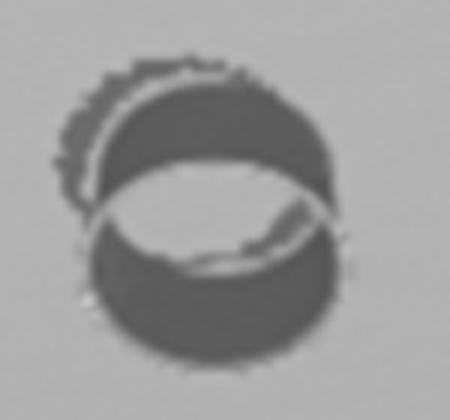

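Top-rim centre is at wrist pixel (320.9,293.7), giving a ring position of about (.507,-.439).

In the tool's units: -0.105 m / 0.6 = -0.175, 0.02 m / 0.6 = 0.0333.

```bash
echo '[{"finger_gap":0.8,"d":[-0.0583,-0.0033,0.0167]},{"finger_gap":0.8,"d":[-0.1167,-0.0067,0.0333]},{"finger_gap":0.8,"d":[-0.175,-0.0083,0.0667]},{"finger_gap":0.8,"d":[-0.175,-0.0083,0.1167]},{"finger_gap":0.8,"d":[-0.175,-0.0083,0.1667]},{"finger_gap":0.8,"d":[-0.175,-0.0083,0.1667]},{"finger_gap":0.8,"d":[-0.175,-0.0083,0.1667]},{"finger_gap":0.8,"d":[-0.175,-0.0083,0.1667]}]' > next.json && python3 -m inch next.json
python3 - <<'E'
from h import *
go(.507,-.439,.009,2.977)
E
```

```text
t: 16.97
tcp_pos: [0.5073, -0.4396, 0.0415]
eef_rot: [-3.141, 0.001, 2.978]
contact_force: [-0.7, -0.8, 0.5]
finger_gap: 0.801
finger_force: 0.0
yaw 2.978 go [0.0005 0.0006 0.0325] turn 0.001 q6 -0.65
```

In the tool's units: 0.0325 m / 0.6 = 0.0542, 0.03 m / 0.6 = 0.05.

```bash
echo '[{"finger_gap":0.8,"d":[0,0,0.0333]},{"finger_gap":0.8,"d":[0,0,0.05]},{"finger_gap":0.8,"d":[0,0,0.0542]},{"finger_gap":0.8,"d":[0,0,0.0542]},{"finger_gap":0.4,"d":[0,0,0.0542]},{"finger_gap":0.4,"d":[0,0,0.0542]},{"finger_gap":0.4,"d":[0,0,0.0542]},{"finger_gap":0.4,"d":[0,0,0.0542]},{"finger_gap":0.4,"d":[0,0,0.0542]},{"finger_gap":0.4,"d":[0,0,0.0542]}]' > next.json && python3 -m inch next.json 25; echo '[{"finger_gap":0.4,"d":[0,0,-0.05]},{"finger_gap":0.4,"d":[0,0,-0.1]},{"finger_gap":0.4,"d":[0,0,-0.1667]},{"finger_gap":0.4,"d":[0,0,-0.2]},{"finger_gap":0.4,"d":[0,0,-0.2]},{"finger_gap":0.4,"d":[0,0,-0.2]}]' > next.json && python3 -m inch next.json
python3 - <<'E'
from h import *
go(.5745,-.1884,.12,2.678)
E
```

```text
t: 17.8
tcp_pos: [0.5068, -0.4404, 0.0095]
eef_rot: [-3.14, 0.002, 2.977]
contact_force: [-1.8, 1.7, 5.6]
finger_gap: 0.515
finger_force: 25.8
t: 18.3
tcp_pos: [0.5072, -0.4406, 0.13]
eef_rot: [-3.139, 0.003, 2.977]
contact_force: [-0.4, -0.1, -2.1]
finger_gap: 0.515
finger_force: 25.9
yaw 2.977 go [-0.025   0.2599  0.0095] turn 0.299 q6 -0.65
```

In the tool's units: 0.26 m / 0.6 = 0.4333, 0.222 m / 0.6 = 0.37, 0.12 rad / 6.2832 = 0.0191.

```bash
echo '[{"finger_gap":0.4,"d":[-0.005,0.0617,0],"yaw":0.0064},{"finger_gap":0.4,"d":[-0.0117,0.1233,0],"yaw":0.0127},{"finger_gap":0.4,"d":[-0.0167,0.185,0],"yaw":0.0191},{"finger_gap":0.4,"d":[-0.0233,0.2467,0],"yaw":0.0271},{"finger_gap":0.4,"d":[-0.03,0.3083,0],"yaw":0.035},{"finger_gap":0.4,"d":[-0.035,0.37,0],"yaw":0.0414},{"finger_gap":0.4,"d":[-0.0417,0.4333,0.0167],"yaw":0.0477},{"finger_gap":0.4,"d":[-0.0417,0.4333,0.0667],"yaw":0.0477},{"finger_gap":0.4,"d":[-0.0417,0.4333,0.1167],"yaw":0.0477},{"finger_gap":0.4,"d":[-0.0417,0.4333,0.15],"yaw":0.0477},{"finger_gap":0.4,"d":[-0.0417,0.4333,0.15],"yaw":0.0477},{"finger_gap":0.4,"d":[-0.0417,0.4333,0.15],"yaw":0.0477}]' > next.json && python3 -m inch next.json ; echo '[{"finger_gap":0.4,"d":[0,0,0.0083]},{"finger_gap":0.4,"d":[0,0,0.0083]}]' > next.json && python3 -m inch next.json
python3 - <<'E'
from h import *
go(.5745,-.1884,.0125,2.678)
E
```

```text
t: 19.3
tcp_pos: [0.5706, -0.1858, 0.035]
eef_rot: [-3.141, -0.007, 2.677]
contact_force: [0.5, -0.7, -0.6]
finger_gap: 0.518
finger_force: 26.0
t: 19.47
tcp_pos: [0.5741, -0.1878, 0.0335]
eef_rot: [3.142, 0.001, 2.676]
contact_force: [-0.5, -0.2, -0.6]
finger_gap: 0.515
finger_force: 26.0
yaw 2.676 go [-0.0006 -0.0004  0.021 ] turn -0.002 q6 0.04
```

In the tool's units: 0.019 m / 0.6 = 0.0317, 0.014 m / 0.6 = 0.0233.

```bash
echo '[{"finger_gap":0.4,"d":[0,0,0.0133]},{"finger_gap":0.4,"d":[0,0,0.0233]},{"finger_gap":0.4,"d":[0,0,0.0317]},{"finger_gap":0.4,"d":[0,0,0.0317]},{"finger_gap":0.4,"d":[0,0,0.0317]},{"finger_gap":0.4,"d":[0,0,0.0317]}]' > next.json && python3 -m inch next.json
python3 - <<'E'
from h import *
go(.5745,-.1884,.0125,2.678)
E
```

```text
t: 19.97
tcp_pos: [0.5735, -0.1872, 0.014]
eef_rot: [3.142, 0.0, 2.677]
contact_force: [0.0, -0.0, -1.6]
finger_gap: 0.513
finger_force: 26.0
yaw 2.677 go [-0.0014 -0.0006  0.0015] turn -0.001 q6 0.04
```

Careful with the scale: shifts go in shares of 0.6 m and turns go in shares of 2 pi rad. That gives: 0.16 m / 0.6 = 0.2667, -0.06 m / 0.6 = -0.1, -0.08 rad / 6.2832 = -0.0127.

```bash
echo '[{"finger_gap":0.4,"d":[0,0,0.0017]},{"finger_gap":0.85,"d":[0,0,0.0017]},{"finger_gap":0.85,"d":[0,0,0.0017]},{"finger_gap":0.85,"d":[0,0,0.0017]},{"finger_gap":0.85,"d":[0,0,-0.0333]},{"finger_gap":0.85,"d":[0,0,-0.1]},{"finger_gap":0.85,"d":[0,0,-0.1667]},{"finger_gap":0.85,"d":[0.0333,0.0083,-0.2167],"yaw":-0.0127},{"finger_gap":0.85,"d":[0.0917,0.025,-0.2267],"yaw":-0.0286},{"finger_gap":0.85,"d":[0.15,0.0417,-0.2267],"yaw":-0.0446},{"finger_gap":0.85,"d":[0.2083,0.0583,-0.2267],"yaw":-0.0605},{"finger_gap":0.85,"d":[0.2667,0.075,-0.2267],"yaw":-0.0764}]' > next.json && python3 -m inch next.json ; echo '[{"finger_gap":0.85,"d":[0.0417,0.0083,0]},{"finger_gap":0.85,"d":[0.0417,0.0083,0]},{"finger_gap":0.85,"d":[0.0417,0.0083,0]},{"finger_gap":0.85,"d":[0.0417,0.0083,0]}]' > next.json && python3 -m inch next.json
python3 - <<'E'
from h import *
P=pose();p,d=cams.read_camera('wrist');cv2.imwrite('pics/w4.png',p[...,::-1]);np.savez('w4.npz',p=p,R=P[0],t=P[1])
for n,z in dict(red=.011,yellow=.011,green=.02).items():
    for b in blobs(cv2.morphologyEx(mask(p,*COL[n]),cv2.MORPH_CLOSE,np.ones((3,3))),300):print(n,b.mean(0).round(),rect(wrist(b,z,P)))
E
```

```text
t: 20.97
tcp_pos: [0.4497, -0.0744, 0.1506]
eef_rot: [-3.141, 0.001, -3.122]
contact_force: [-0.2, 0.4, 0.1]
finger_gap: 0.853
finger_force: 0.0
t: 21.3
tcp_pos: [0.4266, -0.071, 0.1506]
eef_rot: [-3.141, 0.002, -3.127]
contact_force: [0.4, 0.3, 0.1]
finger_gap: 0.854
finger_force: 0.0
red [354. 322.] (array([ 0.588 , -0.0302], dtype=float32), np.float32(0.0985), np.float32(0.0672), np.float32(1.145))
green [431. 183.] (array([0.4214, 0.0305], dtype=float32), np.float32(0.0662), np.float32(0.0412), np.float32(1.085))
```

View pics/w4.png

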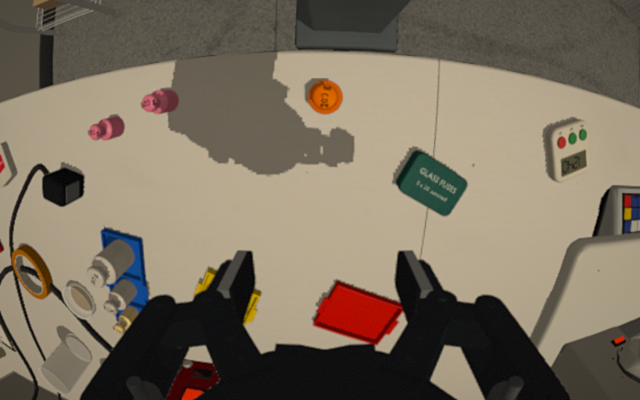

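Tin at (431,183) and red tray at (354,322); both agree with the top view. The fingers are clear to turn.

In the tool's units: 0.1015 m / 0.6 = 0.1692, 0.02 m / 0.6 = 0.0333, -1.07 rad / 6.2832 = -0.1703.

```bash
python3 -c "
from h import *
go(.421,.0305,.05,1.085)"; echo '[{"finger_gap":0.85,"d":[0.0017,0.05,0],"yaw":-0.0191},{"finger_gap":0.85,"d":[0.0033,0.1,0],"yaw":-0.0382},{"finger_gap":0.85,"d":[0.005,0.15,0],"yaw":-0.0573},{"finger_gap":0.85,"d":[0.0067,0.1692,0],"yaw":-0.0764},{"finger_gap":0.85,"d":[0.0067,0.1692,0],"yaw":-0.0955},{"finger_gap":0.85,"d":[0.0067,0.1692,0.0333],"yaw":-0.1146},{"finger_gap":0.85,"d":[0.0067,0.1692,0.0667],"yaw":-0.1337},{"finger_gap":0.85,"d":[0.0067,0.1692,0.1],"yaw":-0.1528},{"finger_gap":0.85,"d":[0.0067,0.1692,0.15],"yaw":-0.1703},{"finger_gap":0.85,"d":[0.0067,0.1692,0.1667],"yaw":-0.1703},{"finger_gap":0.85,"d":[0.0067,0.1692,0.1667],"yaw":-0.1703},{"finger_gap":0.85,"d":[0.0067,0.1692,0.1667],"yaw":-0.1703}]' > next.json && python3 -m inch next.json; python3 -c "
from h import *
go(.421,.0305,.006,1.085)"
```

```text
yaw -3.127 go [0.0048 0.1019 0.1006] turn -1.07 q6 -0.33
t: 22.35
tcp_pos: [0.4208, 0.0306, 0.0497]
eef_rot: [3.141, -0.0, -2.057]
contact_force: [0.5, 0.4, 1.0]
finger_gap: 0.847
finger_force: 0.0
yaw -2.057 go [-0.0001 -0.0003  0.0437] turn -0.001 q6 -1.17
```

In the tool's units: 0.0437 m / 0.6 = 0.0728, 0.038 m / 0.6 = 0.0633.

```bash
echo '[{"finger_gap":0.85,"d":[0,0,0.0333]},{"finger_gap":0.85,"d":[0,0,0.0633]},{"finger_gap":0.85,"d":[0,0,0.0728]},{"finger_gap":0.85,"d":[0,0,0.0728]},{"finger_gap":0.35,"d":[0,0,0.0728]},{"finger_gap":0.35,"d":[0,0,0.0728]},{"finger_gap":0.35,"d":[0,0,0.0728]},{"finger_gap":0.35,"d":[0,0,0.0728]},{"finger_gap":0.35,"d":[0,0,0.0728]},{"finger_gap":0.35,"d":[0,0,0.0728]}]' > next.json && python3 -m inch next.json 40; echo '[{"finger_gap":0.35,"d":[0,0,-0.0333]},{"finger_gap":0.35,"d":[0,0,-0.0667]},{"finger_gap":0.35,"d":[0,0,-0.1]},{"finger_gap":0.35,"d":[0,0,-0.1333]},{"finger_gap":0.35,"d":[0,0,-0.1333]},{"finger_gap":0.35,"d":[0,0,-0.1333]}]' > next.json && python3 -m inch next.json; python3 -c "
from h import *
go(.588,-.030,.06,1.15)"
```

```text
t: 23.18
tcp_pos: [0.4218, 0.0307, 0.0078]
eef_rot: [-3.139, 0.001, -2.056]
contact_force: [-1.0, -0.1, 6.1]
finger_gap: 0.496
finger_force: 41.2
t: 23.68
tcp_pos: [0.4215, 0.0307, 0.0877]
eef_rot: [-3.138, 0.002, -2.056]
contact_force: [-0.1, -0.5, -1.4]
finger_gap: 0.497
finger_force: 41.3
yaw -2.056 go [-0.024  -0.1755  0.0284] turn -0.065 q6 -1.17
```

In the tool's units: -0.1755 m / 0.6 = -0.2925, -0.03 m / 0.6 = -0.05, -0.03 rad / 6.2832 = -0.0048.

```bash
echo '[{"finger_gap":0.35,"d":[-0.0067,-0.05,0],"yaw":-0.0048},{"finger_gap":0.35,"d":[-0.015,-0.1083,0],"yaw":-0.0103},{"finger_gap":0.35,"d":[-0.0217,-0.1667,0],"yaw":-0.0103},{"finger_gap":0.35,"d":[-0.03,-0.225,0],"yaw":-0.0103},{"finger_gap":0.35,"d":[-0.04,-0.2925,0.0167],"yaw":-0.0103},{"finger_gap":0.35,"d":[-0.04,-0.2925,0.05],"yaw":-0.0103},{"finger_gap":0.35,"d":[-0.04,-0.2925,0.0917],"yaw":-0.0103},{"finger_gap":0.35,"d":[-0.04,-0.2925,0.0917],"yaw":-0.0103},{"finger_gap":0.35,"d":[-0.04,-0.2925,0.0917],"yaw":-0.0103},{"finger_gap":0.35,"d":[-0.04,-0.2925,0.0917],"yaw":-0.0103}]' > next.json && python3 -m inch next.json
python3 - <<'E'
from h import *
go(.588,-.03,.0115,1.15)
P=pose();p,d=cams.read_camera('wrist');cv2.imwrite('pics/w5.png',p[...,::-1])
E
```

```text
t: 24.52
tcp_pos: [0.5855, -0.0296, 0.031]
eef_rot: [3.14, -0.0, -1.991]
contact_force: [-0.4, 0.1, -0.8]
finger_gap: 0.497
finger_force: 41.4
yaw -1.991 go [-0.0007 -0.0024  0.0195] turn 0.0 q6 -1.31
```

View pics/w5.png

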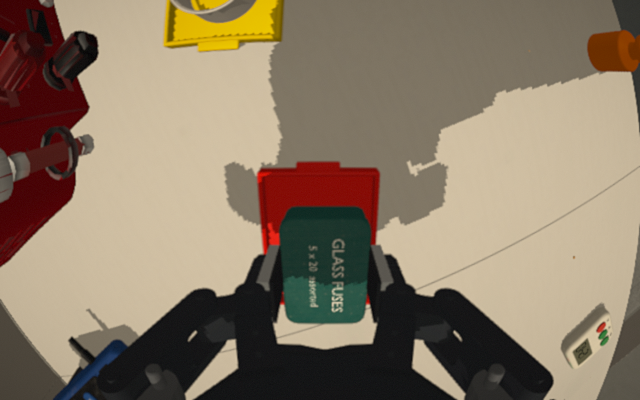

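The tin is level and square over the red tray (u 258–380), about 2 mm to the right, so I'll correct that while lowering.

In the tool's units: 0.0165 m / 0.6 = 0.0275, 0.016 m / 0.6 = 0.0267.

```bash
echo '[{"finger_gap":0.35,"d":[-0.0017,-0.0033,0.01]},{"finger_gap":0.35,"d":[-0.0017,-0.0033,0.02]},{"finger_gap":0.35,"d":[-0.0017,-0.0033,0.0267]},{"finger_gap":0.35,"d":[-0.0017,-0.0033,0.0275]},{"finger_gap":0.35,"d":[-0.0017,-0.0033,0.0275]},{"finger_gap":0.35,"d":[-0.0017,-0.0033,0.0275]}]' > next.json && python3 -m inch next.json; python3 -c "
from h import *
go(.588,-.03,.0115,1.15)"
```

```text
t: 25.07
tcp_pos: [0.5886, -0.0297, 0.0148]
eef_rot: [3.142, -0.0, -1.991]
contact_force: [1.0, -0.0, -0.8]
finger_gap: 0.495
finger_force: 41.4
yaw -1.991 go [0.0005 0.0005 0.0033] turn 0.0 q6 -1.31
```

Lower the last 3 mm, release, back off and look at everything.

```bash
echo '[{"finger_gap":0.35,"d":[0,0,0.0017]},{"finger_gap":0.35,"d":[0,0,0.0033]},{"finger_gap":0.35,"d":[0,0,0.005]},{"finger_gap":0.35,"d":[0,0,0.005]},{"finger_gap":0.35,"d":[0,0,0.005]},{"finger_gap":0.75,"d":[0,0,0.005]},{"finger_gap":0.75,"d":[0,0,0.005]},{"finger_gap":0.75,"d":[0,0,0.005]},{"finger_gap":0.75,"d":[0,0,-0.0333]},{"finger_gap":0.75,"d":[0,0,-0.1]},{"finger_gap":0.75,"d":[0,0,-0.1667]},{"finger_gap":0.75,"d":[0,0,-0.2333]}]' > next.json && python3 -m inch next.json; echo '[{"finger_gap":0.75,"d":[0.0333,0.05,0],"yaw":0.0191},{"finger_gap":0.75,"d":[0.0667,0.1,0],"yaw":0.0382},{"finger_gap":0.75,"d":[0.1,0.15,0],"yaw":0.0573},{"finger_gap":0.75,"d":[0.1333,0.2,0],"yaw":0.0764},{"finger_gap":0.75,"d":[0.1667,0.25,-0.05],"yaw":0.0955},{"finger_gap":0.75,"d":[0.1917,0.3,-0.1],"yaw":0.1146},{"finger_gap":0.75,"d":[0.2167,0.35,-0.15],"yaw":0.1337},{"finger_gap":0.75,"d":[0.2167,0.35,-0.1667],"yaw":0.1528},{"finger_gap":0.75,"d":[0.2167,0.35,-0.1667],"yaw":0.1703},{"finger_gap":0.75,"d":[0.2167,0.35,-0.1667],"yaw":0.1703},{"finger_gap":0.75,"d":[0.2167,0.35,-0.1667],"yaw":0.1703},{"finger_gap":0.75,"d":[0.2167,0.35,-0.1667],"yaw":0.1703}]' > next.json && python3 -m inch next.json
python3 - <<'E'
from h import *
P=pose();p,d=cams.read_camera('wrist');t,_=cams.read_camera('top');s,_=cams.read_camera('scene')
o=np.zeros((600,800,3),np.uint8)
o[:300,:480]=cv2.resize(p,(480,300));o[300:600,:]=0
o[300:600,:500]=cv2.resize(t[130:250,205:445],(500,250))[:300] if 0 else cv2.copyMakeBorder(cv2.resize(t[130:250,205:445],(500,250)),0,50,0,0,cv2.BORDER_CONSTANT)
o[0:300,480:800]=cv2.resize(s[140:300,220:448][:,:],(320,300)); o[300:600,500:]=cv2.resize(s[210:290,340:420],(300,300))
cv2.imwrite('pics/fin.png',o[...,::-1])
E
```

```text
t: 26.07
tcp_pos: [0.588, -0.0296, 0.156]
eef_rot: [3.14, -0.0, -1.991]
contact_force: [1.1, -0.3, 0.3]
finger_gap: 0.748
finger_force: 0.0
t: 27.07
tcp_pos: [0.3437, -0.0625, 0.2542]
eef_rot: [3.141, -0.001, -3.059]
contact_force: [0.9, 0.4, -0.0]
finger_gap: 0.746
finger_force: 0.0
```

View pics/fin.png

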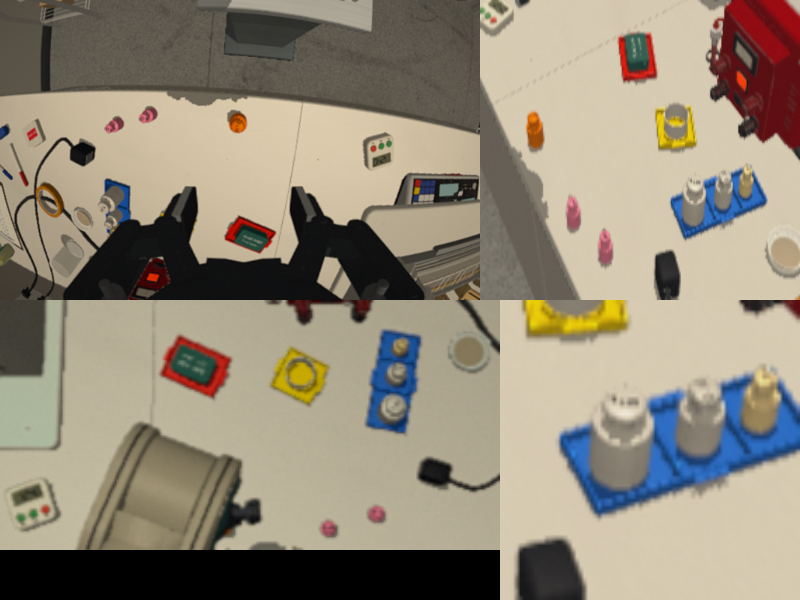

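The composite shows all three weights upright in their bays, and the ring and tin inside their trays. One close check of the tin and ring for flatness.

Run:
```python
from h import *
s,d=cams.read_camera('scene');t,_=cams.read_camera('top')
m=mask(s,*COL['green']);c=cams.get_calibration('scene')
v,u=np.nonzero(cv2.erode(m,np.ones((3,3))));k=(u>300)&(u<360)&(v>140)&(v<200);u,v=u[k],v[k]
X=((np.linalg.inv(c['K'])@np.c_[u,v,np.ones(len(u))].T*d[v,u]).T-c['t'])@c['R']
print('tin z',np.percentile(X[:,2],[5,25,50,75,95]).round(4))
print('tin',[rect(fixed('top',b,.023)) for b in blobs(mask(t[100:230,220:420],*COL['green']),50) for b in [b+[220,100]]])
cv2.imwrite('pics/fin2.png',cv2.resize(s[150:230,310:390],(560,560),interpolation=cv2.INTER_CUBIC)[...,::-1])
```

```text
tin z [0.0107 0.018  0.0224 0.0242 0.0258]
tin [(array([ 0.5876, -0.027 ], dtype=float32), np.float32(0.0584), np.float32(0.0385), np.float32(1.123))]
```

View pics/fin2.png

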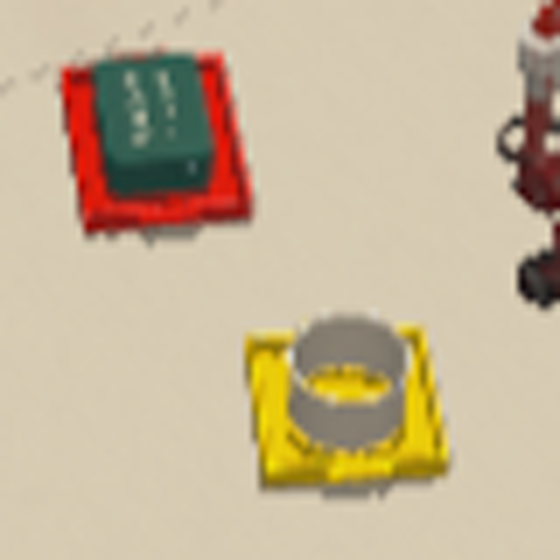

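The tin top is at about 23 mm, so it is flat on the tray floor. Both the tin and the ring stand inside their walls.

```bash
python3 -c "
from station import job
print(job.sign_off())"
```

```text
the job is handed in; nothing more can be done
None
```

I put all five things in their trays and signed the job off at about 27 s: in the last pictures the weights stand upright in their matching bays, and the ring cutter and fuse tin sit inside their walls; I never moved the dish, timer or look-alikes.

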